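# Set a bearing to measuring force with a coaxial coarse and fine drive

### The job

Set up the ball bearing in the green bench comparator. Turn the large black coarse knob clockwise until the sprung plunger has pushed the bearing home against the anvil and only just bears on it (a light touch of about 4 N on the force dial, at most 7 N), then let go of it and use only the small brass fine knob on top to raise the measuring force to 11 N, the middle of the dial's green band, without ever running into the red (16 N). Leave the comparator released at that force and the things lying around undisturbed.

Things in the scene. Friction and masses are not known exactly. Their poses are not given: they have to be found in the camera images.
- comparator: Green cast bed, 110 x 300 x 12 mm, fixed on the bench; origin at the centre of its underside, long axis along its own y, z up. A gear housing 70 x 70 mm, top 50 mm above the bench, at y = +100 mm carries both knobs on one upright axis. The part lies on the plate between the sprung plunger and the anvil at the -y end; the plunger works along -y, 23 mm above the bench.
- coarse_knob: Black ribbed knob, 56 mm diameter, 24 mm tall (66 to 90 mm above the bench) on a 36 mm neck; origin on its axis at mid height; white line on top along its own x. Clockwise from above moves the carriage to the anvil by 20 mm per rad (0.45 to 1.35 rad needed to bring the bearing home). Drag 0.38 N m, stays where left; while it turns, each newton on the plunger adds 0.020 N m.
- fine_knob: Brass knob on the same axis above the coarse one, 24 mm diameter, 22 mm tall (97 to 119 mm above the bench), 7 mm clear of it; origin on the axis at mid height; black line on top along its own x. Clockwise from above draws the anvil slide towards the plunger by 2 mm per rad: about 6 N per rad once the bearing is home. Turns 3 rad or more either way from the start. Drag 0.06 N m, stays where left.
- carriage: Grey block, 50 x 44 mm, origin 30 mm above the bench at its middle, moved along the comparator's -y by the coarse knob. It carries the sprung steel plunger, whose flat 18 mm tip stands 44 mm in front (-y) of this origin when unloaded and yields 1 mm for every 3 N (up to 8 mm).
- dial (a point): Centre of the white force dial, 42 mm diameter, facing up on the carriage, 50 mm above the bench. Its red needle shows the plunger's force (within about 1 N): 0 N points along the comparator's +x, and it turns 0.2 rad clockwise (from above) per newton. Black tick every 2 N, green band 9 to 13 N, red band from 16 N.
- bearing: Steel ball bearing (the part), 72 mm outer diameter, 18 mm thick, about 0.2 kg, lying loose and flat on the bed; origin at the centre of its underside. It slides with 1 to 2.5 N of push.
- anvil_post: Green anvil slide, 50 x 22 x 34 mm, at the bed's -y end, moved along +y by the fine knob; origin at the centre of its underside. A locked steel spindle with a flat 20 mm anvil face stands out of it towards +y; the face is 25 to 33 mm in front (+y) of this origin, set anew each time and not measured, so where the bearing comes home has to be felt or seen.
- bush: Bystander: brass bush lying on its side, 52 x 94 x 52 mm, long axis along its y, loose on the bench; origin under its centre. Leave alone.
- cradle: Bystander: small grey steel cradle half, 66 x 65 x 11 mm, lying loose on the bench; origin under its centre. Leave alone.
- hex_key: Bystander: hex key, 22 x 84 x 7 mm, loose on the bench; origin under its centre. Leave alone.
There are look-alikes about, which are no part of the job. What is shaped like the bearing but pink or turquoise is not meant.

How it is judged:
By the outcome, as a careful person would: the job done as asked, in the order asked, and still so for the second after the job is handed in, with the robot touching nothing.
It also fails if it takes over 66 s, if anything falls off the work surface, if the arm or the gripper's body presses on something with over 40 N, if the wrist force passes 120 N, or if a joint passes its speed limit or range.

### The arm

A 7-joint arm with a two-finger parallel gripper is mounted at the origin on a cart in front of the work surface, level with it; the furniture and walls round the work are solid. World frame = base frame: x ahead of the robot, y to its left, z up, the work surface at z = 0. Lengths are in mm, angles in rad, forces in N, time in s.
With the tool pointing down it reaches from about 425 to 875 mm from the base axis. Payload 9.9 kg.
Tool frame: the origin (TCP) lies midway between the tips of the shut fingers; the grasp point (between the pads) lies grip_point_offset behind it (grip_point_offset is the distance from the TCP to the grasp point, in mm); z points along the fingers, x is the direction in which the jaws open and shut, and the axes are right-handed (so a half turn about z gives the same grasp; the last joint's range is limited). The gripper opens to 85 mm and grips with 20 to 120 N. Pads are 22 mm wide; open, the fingers measure 114 mm over their backs; the gripper's body (76 mm by 85 mm) begins 54 mm behind the grasp point. The pads swing forward as they close: fully open they stand 13 mm farther back than shut.
Start: joints at [1.064, 0.576, 0.025, 1.437, -0.015, 1.129, -0.057], TCP at [276.968, -615.563, 231.289] pointing down, gripper open.
Joint ranges: [-2.76, 2.76], [-0.34, 2.15], [-1.52, 1.57], [0.19, 2.46], [-1.09, 4.23], [0.17, 1.99], [-2.82, 2.82]. Speed limits (rad/s): [2.22, 2.22, 3.01, 3.01, 3.14, 3.14, 3.14].

### API

Orientations are given as [roll, pitch, yaw] about the fixed x, y, z axes, in that order (R = Rz(yaw) Ry(pitch) Rx(roll)).
In Python, from cell import move_to, move_linear, move_joints, ungrasp, gripper_close, wait, inverse_kinematics, get_state, grab_frame, camera_info, PlanningError, sign_off, trace, grip_point_offset gives the robot as it stands. Calls block until the motion is done:
- move_to(position, orientation): joint-space move of the TCP to a pose.
- move_linear(position, velocity=150, rotation=None, until_force=None): straight line of the TCP; rotation=None keeps the orientation; velocity is the mean speed in mm/s. With until_force (N) it stops when the force on the tool has changed by that much, and returns True; else False.
- move_joints(angles): joint-space move.
- ungrasp() and gripper_close(): open the fingers fully, or close them until they stop; the grip force is fixed at half the most.
- wait(seconds).
- inverse_kinematics(position, orientation): joint angles nearest the present ones, or None.
- get_state(): the state.
- grab_frame(name): name is "scene" or "top"; returns the picture (420x560x3 uint8, blue, green, red); there is no depth.
- camera_info(name): a dict with "fx", "fy", "cx", "cy" (pixels), "camera_from_world" (4x4, takes a point from world to camera coordinates). Camera axes: x right, y up, looking along -z (the intrinsics and any distortion apply to the point x, -y, -z); pixel columns grow to the right and rows downward; lengths in mm; the calibration is good to about 2 mm. A picture is of the moment at which its call begins. camera_info takes no time and is no camera call.
A pose or a line that the arm cannot do raises PlanningError and nothing moves.
- sign_off(): hands the job in, once; it reports no verdict.
Trained networks look in the newest picture that a camera, given by its name, has taken for a name from the list of things; names that differ only in an ending like _2 or _b are one class to them, and where a whole thing is asked for, a point or a joint stands for the part that bears it (a point fixed in the world has none). Each returns a list of dicts, best first, with "conf" (0 to 1); they miss things now and then, are a little off and sometimes report something else, mostly with a low value. They report only what shows in the picture. A call takes as long as a camera call. They do not tell look-alikes from the thing itself.
- trace(query, camera): "pixels" (420x560 bool, what is visible of it) and "point" ([column, row] in pixels, amid what is visible of it).
The state is a dict: "time_s": time; "joint_pos": joint angles; "dq": joint speeds; "tau": joint torques, N m; "tool_pos": TCP position; "tcp_rot": TCP orientation; "wrist_force": force on the tool from outside, world axes, zero at the start; "moment": the same for the moment, N m; "opening": finger opening in mm.
Only numpy, scipy, OpenCV 4.12 (cv2) and the standard library are available. Lean on these libraries where they do the work, as an engineer would, in place of code of your own. Each camera call takes 0.05 s, during which the arm holds its last target.

## Working session

There is one attempt and no reset: what is moved stays moved. The work goes in short steps, each a Python script; the robot and the scene stay as the last script left them, time stands still between calls to the robot, and variables do not carry over. Pictures are saved under pics/ and viewed, and the job is handed in when it is done.

```bash
ls; mkdir -p pics; python3 - <<'E'
from cell import *
import cv2,numpy as np
np.set_printoptions(precision=3,suppress=True)
print(grip_point_offset)
for n in("scene","top"):
    cv2.imwrite(f"pics/{n}0.png",grab_frame(n)); print(camera_info(n))
s=get_state(); print(s)
E
```

```text
pics
18.700000000000003
{'fx': 526.8547055492419, 'fy': 526.8547055492419, 'cx': 284.11400182331295, 'cy': 218.48088039478623, 'camera_from_world': array([[   0.855,   -0.518,   -0.022, -395.019],
       [   0.31 ,    0.477,    0.822, -304.797],
       [  -0.416,   -0.71 ,    0.568, -640.426],
       [   0.   ,    0.   ,    0.   ,    1.   ]])}
{'fx': 446.4332819840923, 'fy': 446.4332819840923, 'cx': 280.04501024380374, 'cy': 210.2408659914717, 'camera_from_world': array([[  -0.007,   -1.   ,    0.013,  170.06 ],
       [   0.995,   -0.005,    0.099, -583.515],
       [  -0.099,    0.013,    0.995, -894.09 ],
       [   0.   ,    0.   ,    0.   ,    1.   ]])}
{'time_s': 0.1, 'joint_pos': array([ 1.064,  0.576,  0.025,  1.438, -0.015,  1.129, -0.057]), 'dq': array([-0.001, -0.002,  0.001, -0.002,  0.   ,  0.   ,  0.001]), 'tau': array([  0.007, -76.73 ,   2.258, -28.66 ,   0.016,   0.009,  -0.   ]), 'tool_pos': array([ 276.813, -615.163,  230.517]), 'tcp_rot': array([ 3.142,  0.002, -1.148]), 'wrist_force': array([0.55 , 0.173, 0.316]), 'moment': array([ 0.04 , -0.014,  0.024]), 'opening': 85.34553123397224}
```

View pics/scene0.png

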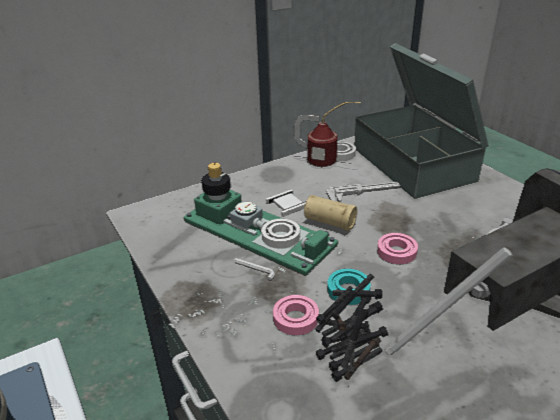

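View pics/top0.png

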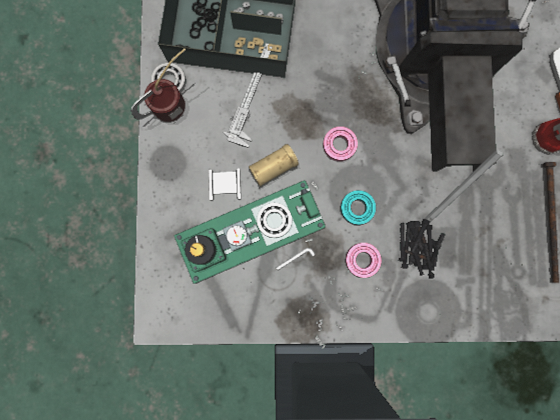

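The top view shows the comparator with its knobs at (198,250), the dial at (236,236), the bearing at (273,220) and the anvil at (308,205). The scene view agrees: knobs at about (215,182), bearing at (280,233).

```bash
cat > h.py <<'E'
from cell import *
import cv2,numpy as np
np.set_printoptions(precision=3,suppress=True)
def ray(n,uv):
    c=camera_info(n);T=c["camera_from_world"];R=T[:3,:3];o=-R.T@T[:3,3]
    d=R.T@np.array([(uv[0]-c["cx"])/c["fx"],-(uv[1]-c["cy"])/c["fy"],-1.]);return o,d/np.linalg.norm(d)
def onz(n,uv,z):
    o,d=ray(n,uv);return o+d*(z-o[2])/d[2]
def proj(n,p):
    c=camera_info(n);T=c["camera_from_world"];q=T[:3,:3]@np.asarray(p,float)+T[:3,3]
    return np.array([c["cx"]-c["fx"]*q[0]/q[2],c["cy"]+c["fy"]*q[1]/q[2]])
def tri(uv1,uv2):
    o,d=ray("scene",uv1);p,e=ray("top",uv2)
    A=np.stack([d,-e],1);x=np.linalg.lstsq(A,p-o,rcond=None)[0]
    a=o+d*x[0];b=p+e*x[1];return (a+b)/2,np.linalg.norm(a-b)
E
python3 - <<'E'
from h import *
for n in("scene","top"):
    print(n,ray(n,(280,210))[0]); grab_frame(n)
M={}
for q in["comparator","coarse_knob","fine_knob","dial","carriage","bearing","anvil_post"]:
    r={}
    for n in("scene","top"):
        L=trace(q,n)
        for k in L[:4]: print(q,n,round(k["conf"],2),np.round(k["point"],1),k["pixels"].sum())
        if L: M[q+"_"+n]=L[0]["pixels"]; r[n]=L[0]["point"]
    if len(r)==2: print("   tri",tri(r["scene"],r["top"]))
np.savez("m.npz",**M)
for n in("scene","top"):
    im=grab_frame(n)
    c={"scene":(170,150,350,285),"top":(165,170,340,295)}[n]
    cv2.imwrite(f"pics/{n}0c.png",cv2.resize(im[c[1]:c[3],c[0]:c[2]],None,fx=4,fy=4,interpolation=cv2.INTER_CUBIC))
E
```

```text
scene [ 165.911 -513.919  606.174]
top [493.522 178.868 945.118]
comparator scene 0.9 [242.9 223.7] 5765
comparator scene 0.34 [217.5 183.4] 565
comparator top 0.75 [241.4 233.2] 6668
comparator top 0.55 [235.4 239.6] 736
   tri (array([530.24 , 250.741,  14.08 ]), np.float64(17.678139481657315))
coarse_knob scene 0.74 [216.8 185.1] 560
coarse_knob top 0.82 [205.7 252.2] 529
coarse_knob top 0.6 [275.1 163.8] 1107
   tri (array([499.172, 310.607,  81.172]), np.float64(0.446099016881548))
fine_knob scene 0.76 [214.2 171.7] 182
fine_knob top 0.55 [196.4 248.6] 163
   tri (array([504.494, 325.492, 102.296]), np.float64(2.595314973636101))
dial scene 0.85 [247.1 215.7] 615
dial scene 0.69 [216.1 184.5] 548
dial top 0.67 [237.6 236.7] 671
   tri (array([531.142, 253.342,  30.097]), np.float64(1.6000294475720098))
carriage scene 0.97 [247.9 215.4] 666
carriage scene 0.55 [214.5 183. ] 551
carriage top 0.61 [235.7 236.1] 709
   tri (array([533.454, 256.962,  27.777]), np.float64(3.741037598122912))
bearing scene 0.93 [279.1 228.9] 927
bearing scene 0.89 [298.9 308.3] 1384
bearing scene 0.85 [398.4 250.2] 1010
bearing scene 0.7 [343.5 274.3] 743
bearing top 0.97 [276.2 215.5] 713
bearing top 0.72 [359.3 263.5] 857
bearing top 0.65 [356.9 214.6] 693
bearing top 0.62 [339.2 151.6] 783
   tri (array([567.243, 177.503,  31.413]), np.float64(13.630322193450468))
anvil_post top 0.8 [308.6 204.5] 396
```

View pics/top0c.png

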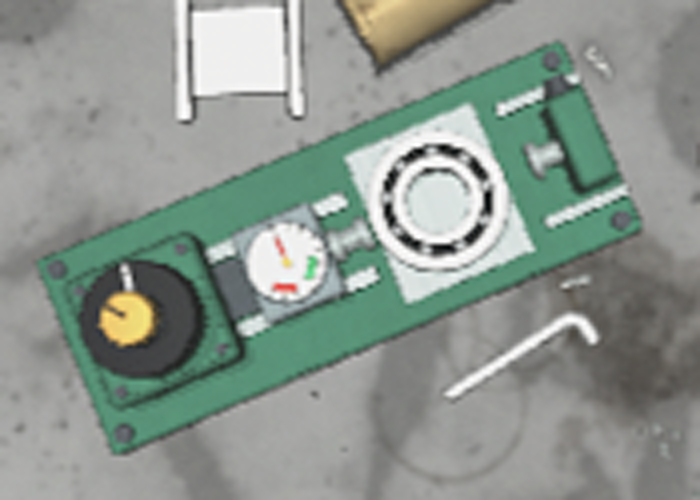

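View pics/scene0c.png

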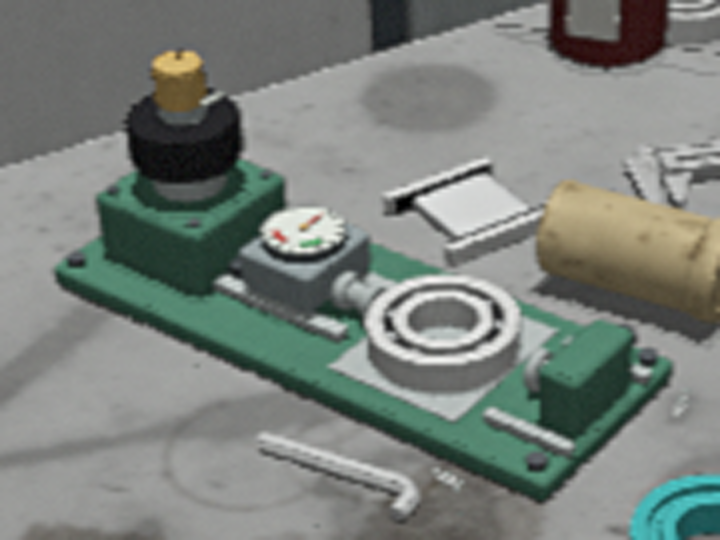

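Both views show the needle at 0 N (along +x) and the bearing loose between the plunger and the anvil. Next I fit the comparator pose from the bed corners and knob circles.

```bash
python3 - <<'E'
from h import *
from scipy.optimize import least_squares
t=lambda L:[((x+.5)/4-.5+165,(y+.5)/4-.5+170) for x,y in L]
s=lambda L:[((x+.5)/4-.5+170,(y+.5)/4-.5+150) for x,y in L]
# bed corners top z=12 : image-left=+y ; up=+x
loc=[(55,150,12),(55,-150,12),(-55,-150,12),(-55,150,12)]
tp=t([(38,262),(562,42),(642,225),(118,452)])
hl=[(35,135,50),(35,65,50),(-35,65,50),(-35,135,50)]
sl=[(-55,150,12),(-55,-150,12),(55,-150,12)]
sp=s([(55,272),(545,490),(672,362)])
obs=[("top",a,b) for a,b in zip(loc,tp)]+[("scene",a,b) for a,b in zip(sl,sp)]
obs+=[("top",(0,100,119),t([(127,314)])[0]),("scene",(0,100,119),s([(179,62)])[0])]
# circle of coarse top
def W(p,l):
    c,n=np.cos(p[2]),np.sin(p[2]);return np.array([p[0]+c*l[0]-n*l[1],p[1]+n*l[0]+c*l[1],l[2]])
f=lambda p:np.concatenate([proj(n,W(p,l))-uv for n,l,uv in obs])
r=least_squares(f,[540,230,.4],x_scale=[10,10,.1],loss="soft_l1")
print(r.x,f(r.x).reshape(-1,2));np.save("pose.npy",r.x)
print("knob axis",W(r.x,(0,100,0)))
for n in("top","scene"):
    im=cv2.resize(grab_frame(n),None,fx=4,fy=4,interpolation=cv2.INTER_CUBIC)
    def poly(P,c):
        q=np.array([proj(n,W(r.x,l)) for l in P])*4+1.5
        cv2.polylines(im,[q.astype(np.int32)],True,c,1,cv2.LINE_AA)
    a=np.linspace(0,6.28,50)
    poly(loc,(0,0,255));poly(hl,(255,0,255))
    for R,z in((28,90),(12,119),(28,66),(12,97)): poly([(R*np.cos(i),100+R*np.sin(i),z) for i in a],(255,255,0))
    c={"scene":(170,150,350,285),"top":(165,170,340,295)}[n]
    cv2.imwrite(f"pics/{n}fit.png",im[4*c[1]:4*c[3],4*c[0]:4*c[2]])
# tri: fine knob top centre height check
print(tri(s([(179,62)])[0],t([(127,314)])[0]))
E
```

```text
[542.585 229.199   0.394] [[-0.766 -0.278]
 [ 0.451 -0.487]
 [ 1.172  1.586]
 [-1.066  1.396]
 [-0.394 -1.605]
 [ 0.434 -0.71 ]
 [ 1.876 -0.232]
 [ 0.297  1.133]
 [ 0.407 -0.161]]
knob axis [504.229 321.551   0.   ]
(array([505.204, 322.832, 117.81 ]), np.float64(2.4613976257151724))
```

View pics/topfit.png

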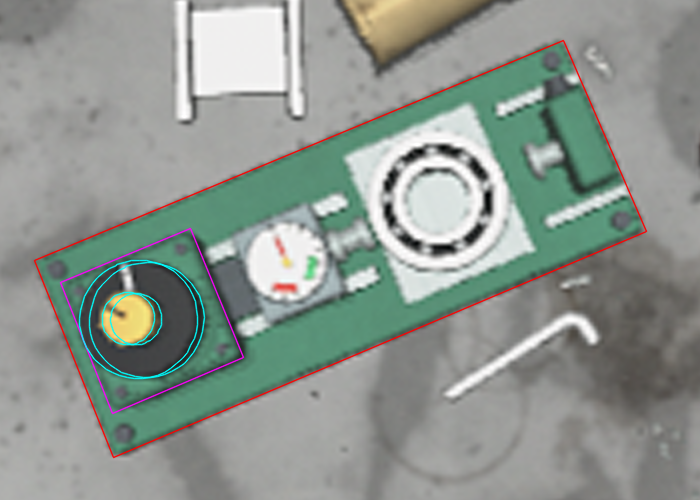

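View pics/scenefit.png

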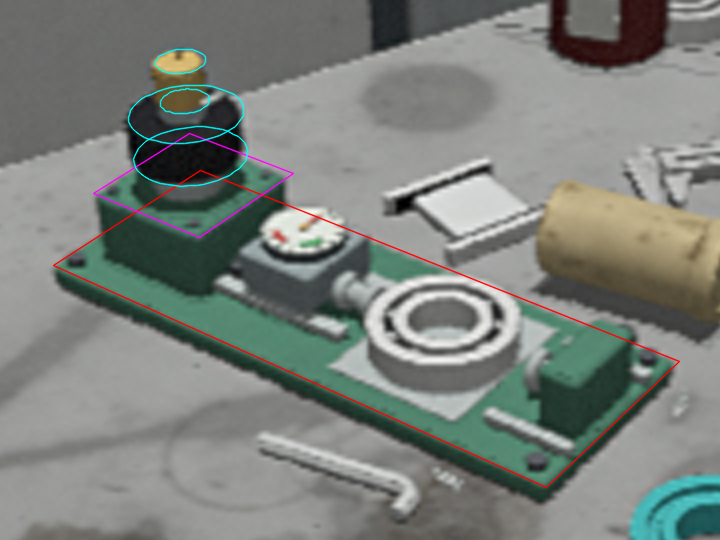

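The fit puts the knob axis at about (504.7, 322.3), and the triangulated fine-knob top at 118 mm agrees with the stated 119 mm. I'll plan the approach through a raised, retracted waypoint to stay clear of the vise.

```bash
python3 - <<'E'
from h import *
p=np.pi
for z in(160,57,95):
  for yaw in(1.5,1.3,.6,-.2):
    print(z,yaw,inverse_kinematics([504.7,322.3,z],[p,0,yaw]))
import time
try:
  move_to([230,-470,400],[p,0,-1.1]); print(get_state()["time_s"])
  move_to([440,260,330],[p,0,1.3]); print(get_state()["time_s"])
  move_to([504.7,322.3,150],[p,0,1.3])
except PlanningError as e: print(e)
s=get_state();print(s["time_s"],s["tool_pos"],s["tcp_rot"],s["joint_pos"],s["wrist_force"])
for n in("scene","top"): cv2.imwrite(f"pics/{n}1.png",grab_frame(n))
E
```

```text
160 1.5 [ 0.042  0.816 -1.254  1.714  0.82   1.242  0.085]
160 1.3 [ 0.035  0.805 -1.233  1.714  0.806  1.229 -0.103]
160 0.6 [-0.014  0.739 -1.097  1.715  0.717  1.147 -0.722]
160 -0.2 [-0.154  0.632 -0.802  1.72   0.523  1.017 -1.344]
57 1.5 [-0.181  0.765 -0.769  1.814  0.693  0.854  0.211]
57 1.3 [-0.189  0.76  -0.753  1.814  0.681  0.846  0.021]
57 0.6 [-0.224  0.742 -0.689  1.816  0.631  0.817 -0.634]
57 -0.2 [-0.305  0.709 -0.548  1.819  0.515  0.76  -1.329]
95 1.5 [-0.088  0.77  -0.947  1.782  0.741  0.991  0.163]
95 1.3 [-0.097  0.762 -0.926  1.782  0.727  0.979 -0.024]
95 0.6 [-0.144  0.729 -0.832  1.784  0.66   0.932 -0.664]
95 -0.2 [-0.251  0.674 -0.637  1.788  0.516  0.852 -1.333]
2.0083
4.7
5.5167 [504.768 322.656 151.297] [ 3.141 -0.001  1.3  ] [-0.014  0.753 -1.101  1.726  0.736  1.138 -0.039] [-0.421 -0.546  0.32 ]
```

View pics/scene1.png

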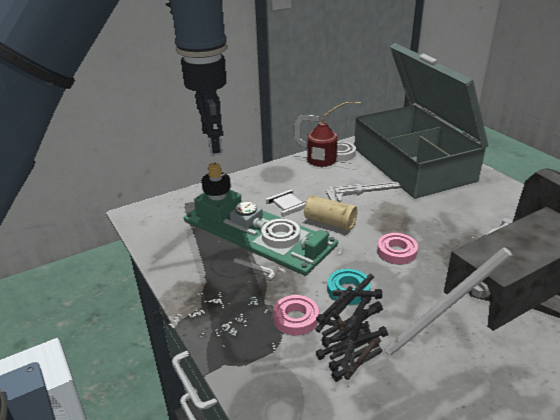

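View pics/top1.png

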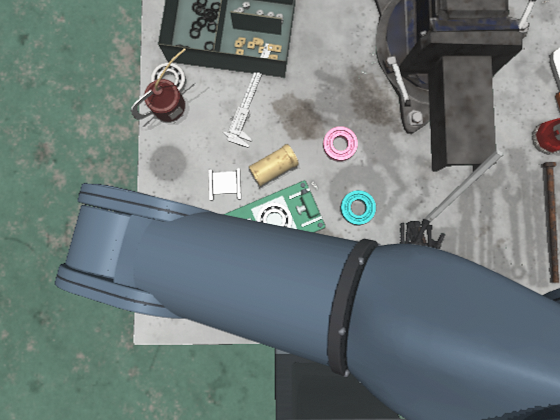

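The scene camera still sees the dial (247,209) with the gripper above the knobs. The top view is blocked by the arm. I'll descend onto the coarse knob and grip it.

```bash
cat >> h.py <<'E'
def crop(name,c=(170,150,350,285),k=4):
    im=grab_frame("scene");cv2.imwrite(f"pics/{name}.png",cv2.resize(im[c[1]:c[3],c[0]:c[2]],None,fx=k,fy=k,interpolation=cv2.INTER_CUBIC));return im
def st(l=""):
    s=get_state();print(l,"t%.2f"%s["time_s"],"pos",s["tool_pos"],"yaw %.3f"%s["tcp_rot"][2],"F",s["wrist_force"],"M",s["moment"],"op %.1f"%s["opening"],"j7 %.2f"%s["joint_pos"][6]);return s
E
python3 - <<'E'
from h import *
st()
print(move_linear([504.7,322.3,57],velocity=80,until_force=15)); st("down")
gripper_close(); st("closed"); wait(.2); st()
crop("g1")
E
```

```text
t5.62 pos [505.247 322.454 152.114] yaw 1.299 F [-0.099  0.315  0.284] M [ 0.059 -0.018  0.054] op 85.4 j7 -0.04
False
down t6.93 pos [504.91  322.552  57.532] yaw 1.300 F [-0.617 -0.29  -0.869] M [-0.006 -0.007  0.051] op 85.0 j7 -0.14
closed t7.33 pos [504.637 321.397  57.68 ] yaw 1.300 F [-1.666 -4.994  9.763] M [-1.187  0.56   0.04 ] op 54.4 j7 -0.14
 t7.53 pos [504.638 321.399  57.677] yaw 1.300 F [-1.427 -4.768  8.608] M [-1.123  0.484  0.014] op 54.6 j7 -0.14
```

View pics/g1.png

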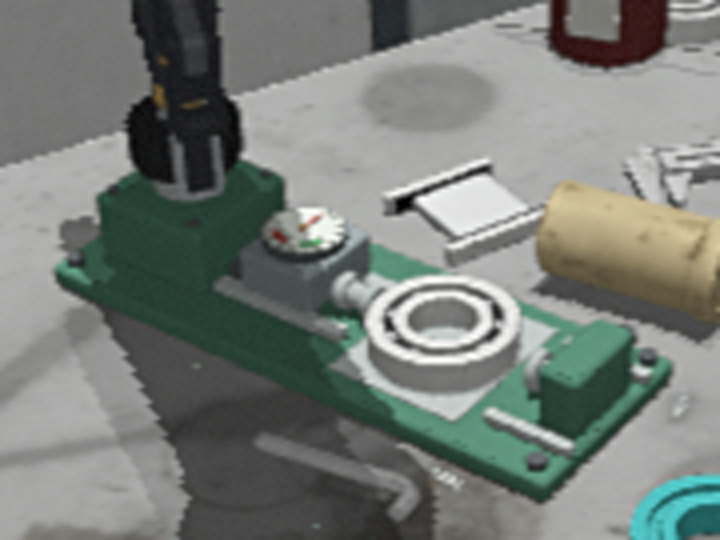

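The jaws hold the knob, with the dial readable at (246,208), still at 0 N. The grip shows the axis nearer y = 321.2, so I'll use that and start turning in small steps.

```bash
python3 - <<'E'
from h import *
for i,y in enumerate([1.2,1.1,1.0]):
    move_linear([504.4,321.2,57],rotation=[np.pi,0,y]); st(f"{y}")
    crop(f"a{i}",(220,190,345,265),6)
E
python3 -c "
import cv2,numpy as np
print()
cv2.imwrite('pics/a.png',cv2.resize(np.vstack([cv2.imread(f'pics/a{i}.png') for i in (0,2)]),(624,750))[:600])"
```

```text
1.2 t7.83 pos [504.579 321.295  57.677] yaw 1.202 F [-0.479 -0.792  7.777] M [-0.526  0.337 -0.377] op 54.6 j7 -0.23
1.1 t8.13 pos [504.565 321.177  57.65 ] yaw 1.102 F [-1.594 -1.777  8.019] M [-0.625  0.387 -0.351] op 54.5 j7 -0.31
1.0 t8.43 pos [504.487 321.128  57.666] yaw 1.002 F [-1.258 -2.112  9.116] M [-0.652  0.4   -0.333] op 54.8 j7 -0.40
```

View pics/a2.png

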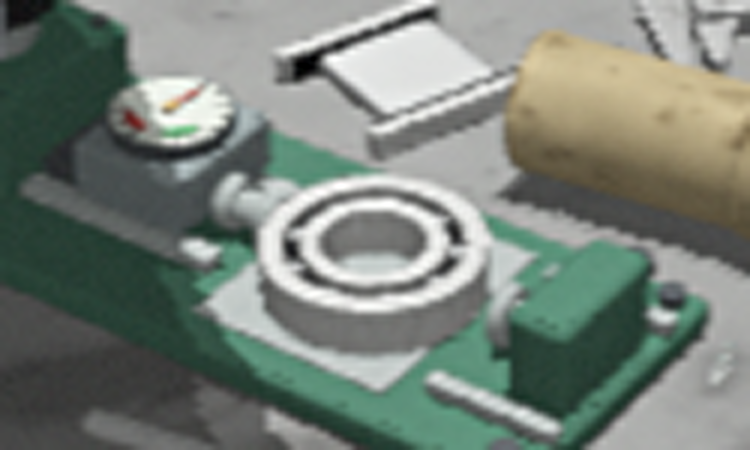

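The bearing is moving towards the anvil, with a gap still visible at (300,240) in the full picture. I'll write a dial reader that rectifies the dial face, then look at it.

```bash
cat >> h.py <<'E'
POSE=np.load("pose.npy")
def Wl(l):
    p=POSE;c,n=np.cos(p[2]),np.sin(p[2]);return np.array([p[0]+c*l[0]-n*l[1],p[1]+n*l[0]+c*l[1],l[2]])
def rect(im,n,yc,off=(0,0),half=26,N=312):
    # image right = comparator +x, image up = comparator +y ; corners homography
    L=[(-half,yc+half,50),(half,yc+half,50),(half,yc-half,50),(-half,yc-half,50)]
    q=np.float32([proj(n,Wl(l))+off for l in L])
    H=cv2.getPerspectiveTransform(q,np.float32([(0,0),(N,0),(N,N),(0,N)]))
    return cv2.warpPerspective(im,H,(N,N),flags=cv2.INTER_CUBIC)
E
python3 - <<'E'
from h import *
im=grab_frame("scene")
a0=cv2.imread("pics/scene0.png"); t0=cv2.imread("pics/top0.png")
# dial at start: find yc from top image
out=np.hstack([rect(t0,"top",30),rect(a0,"scene",30)]);cv2.imwrite("pics/d0.png",out)
cv2.imwrite("pics/d1.png",np.hstack([rect(a0,"scene",30,(0,-1.5)),rect(im,"scene",24,(0,-1.5))]))
print(trace("dial","scene")[0]["point"])
E
```

```text
[249.8, 215.9]
```

View pics/d0.png

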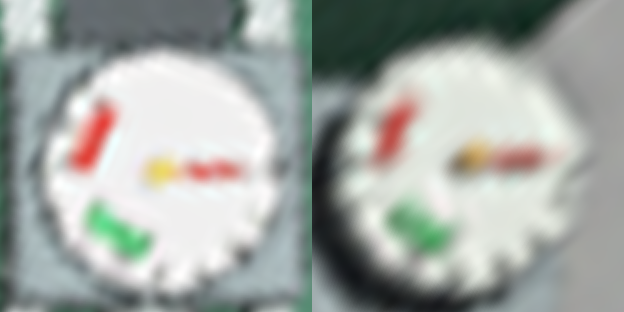

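View pics/d1.png

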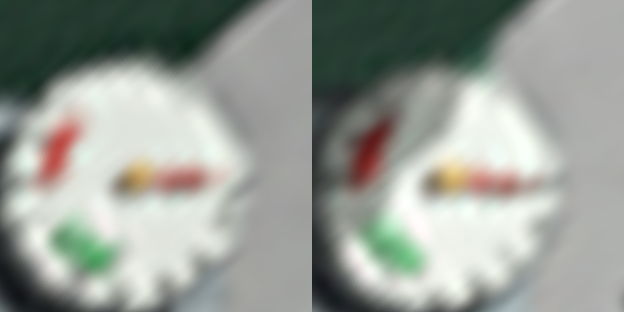

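The rectified dial reads cleanly: about 0 N at the start, and now about 0.5 to 1 N as the bearing slides. Next I'll advance in small steps with an automatic reading and stop as the force rises.

```bash
cat >> h.py <<'E'
def needle(R,n=6.0):
    f=R.astype(float);b,g,r=f[...,0],f[...,1],f[...,2]
    N=R.shape[0];yy,xx=np.mgrid[:N,:N]
    yel=np.clip(np.minimum(r,g)-b-35,0,None)*(np.abs(r-g)<75)
    m=(np.hypot(xx-N/2,yy-N/2)<60);yel*=m
    hx,hy=(yel*xx).sum()/yel.sum(),(yel*yy).sum()/yel.sum()
    red=np.clip(r-np.maximum(g,b)-45,0,None)*(np.abs(g-b)<60)
    rr=np.hypot(xx-hx,yy-hy);an=np.arctan2(-(yy-hy),xx-hx)
    band=(rr>62)&((an>2.2)|(an<-2.95))
    w=red*(rr>24)*(rr<100)*~band
    a=np.arctan2(-(w*(yy-hy)).sum(),(w*(xx-hx)).sum())
    F=-a/0.2 if a<0.6 else (2*np.pi-a)/0.2
    return F,(hx,hy),w.sum()
def readscene(yc,name=None):
    # recentre once on hub
    im=grab_frame("scene");off=np.array([0.,0.])
    R=rect(im,"scene",yc,off);
    for _ in range(2):
        F,h,w=needle(R)
        # shift of hub in mm -> image offset
        dx,dy=(h[0]-156)/6,-(h[1]-156)/6
        off=off+proj("scene",Wl((dx,yc+dy,50)))-proj("scene",Wl((0,yc,50)))
        R=rect(im,"scene",yc,off)
    F,h,w=needle(R)
    if name: cv2.imwrite(f"pics/{name}.png",R)
    return F,w
E
python3 - <<'E'
from h import *
t0=cv2.imread("pics/top0.png");a0=cv2.imread("pics/scene0.png")
print("top0",needle(rect(t0,"top",30)),"scene0",needle(rect(a0,"scene",30)))
y=1.0;yc=24
print(readscene(yc,"r0"))
while y>.15:
    y-=.04;yc-=.8
    move_linear([504.4,321.2,57],rotation=[np.pi,0,y])
    F,w=readscene(yc,"r1"); s=get_state();print("%.2f yaw %.3f F %.2f w %d Mz %.3f Fx %.1f Fy %.1f t %.2f"%(y,s["tcp_rot"][2],F,w,s["moment"][2],*s["wrist_force"][:2],s["time_s"]))
    if F>3.2 or w<500: break
    if y<.72 and y>.68: break
crop("b",(220,190,345,265),6)
E
```

```text
top0 (np.float64(-0.032488518814049204), (np.float64(161.34994167638726), np.float64(171.03228628561905)), np.float64(24404.0)) scene0 (np.float64(0.35980451961447946), (np.float64(163.3325921219822), np.float64(154.6107052096569)), np.float64(4159.0))
(np.float64(0.6084975988918712), np.float64(3537.0))
0.96 yaw 0.963 F 1.21 w 2447 Mz -0.383 Fx -1.4 Fy -1.6 t 8.93
0.92 yaw 0.923 F 1.43 w 6795 Mz -0.408 Fx -1.5 Fy -2.3 t 9.23
0.88 yaw 0.883 F 1.48 w 236 Mz -0.362 Fx -1.4 Fy -2.7 t 9.53
```

View pics/r1.png

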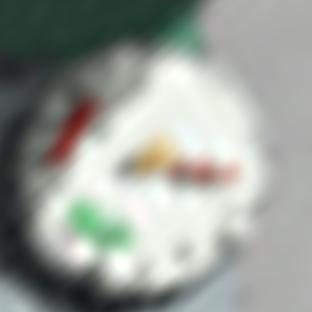

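View pics/b.png

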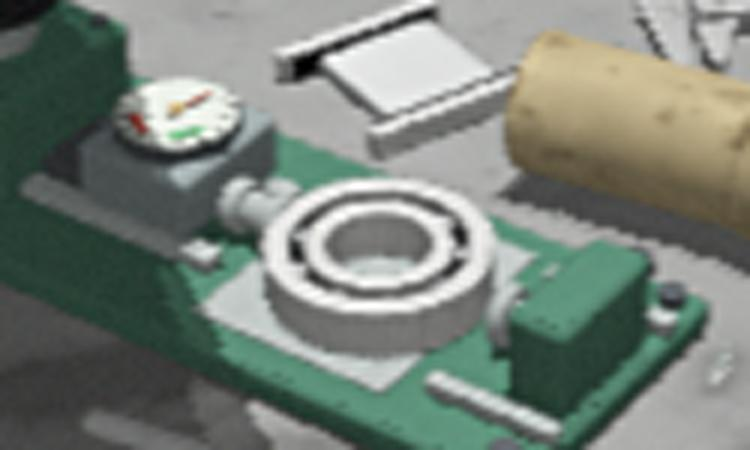

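The dial shows about 1.3 N of sliding friction, and there is still a small gap at the anvil (500,300 in the crop). I'll lower the reader's red threshold and continue.

```bash
sed -i 's/np.maximum(g,b)-45/np.maximum(g,b)-22/' h.py; python3 - <<'E'
from h import *
y=.88;yc=24-.12*20
print(readscene(yc,"r0"))
while y>.15:
    y-=.03;yc-=.6
    move_linear([504.4,321.2,57],rotation=[np.pi,0,y])
    F,w=readscene(yc,"r1"); s=get_state();print("%.2f yaw %.3f F %.2f w %d Mz %.3f Fx %.1f Fy %.1f t %.2f"%(y,s["tcp_rot"][2],F,w,s["moment"][2],*s["wrist_force"][:2],s["time_s"]))
    if F>2.5 or w<500: break
crop("b",(220,190,345,265),6)
E
```

```text
(np.float64(1.5300786087048213), np.float64(11017.0))
0.85 yaw 0.853 F 1.52 w 34355 Mz -0.310 Fx -1.5 Fy -2.8 t 9.93
0.82 yaw 0.823 F 1.47 w 9533 Mz -0.279 Fx -0.7 Fy -2.9 t 10.23
0.79 yaw 0.793 F 1.28 w 28913 Mz -0.256 Fx -2.0 Fy -2.6 t 10.53
0.76 yaw 0.763 F 1.26 w 25414 Mz -0.251 Fx -1.8 Fy -2.8 t 10.83
0.73 yaw 0.733 F 1.48 w 21446 Mz -0.313 Fx -1.5 Fy -2.3 t 11.13
0.70 yaw 0.703 F 1.38 w 25127 Mz -0.306 Fx -1.6 Fy -3.4 t 11.43
0.67 yaw 0.673 F 1.67 w 18956 Mz -0.232 Fx -1.3 Fy -2.0 t 11.73
0.64 yaw 0.643 F 1.54 w 34260 Mz -0.305 Fx -1.7 Fy -3.4 t 12.03
0.61 yaw 0.613 F 1.51 w 10452 Mz -0.264 Fx -1.8 Fy -2.6 t 12.33
0.58 yaw 0.583 F 1.68 w 35189 Mz -0.328 Fx -2.3 Fy -2.7 t 12.63
0.55 yaw 0.553 F 1.29 w 19365 Mz -0.261 Fx -2.9 Fy -2.6 t 12.93
0.52 yaw 0.523 F 1.50 w 21807 Mz -0.265 Fx -3.1 Fy -3.4 t 13.23
0.49 yaw 0.493 F 1.34 w 24846 Mz -0.298 Fx -2.8 Fy -3.3 t 13.53
0.46 yaw 0.463 F 1.49 w 23660 Mz -0.226 Fx -2.8 Fy -4.9 t 13.83
0.43 yaw 0.433 F 1.50 w 31350 Mz -0.293 Fx -2.9 Fy -3.8 t 14.13
0.40 yaw 0.403 F 1.56 w 18026 Mz -0.316 Fx -2.7 Fy -2.8 t 14.43
0.37 yaw 0.373 F 1.43 w 41845 Mz -0.310 Fx -3.4 Fy -2.4 t 14.73
0.34 yaw 0.343 F 2.47 w 22323 Mz -0.288 Fx -2.8 Fy -3.9 t 15.03
0.31 yaw 0.313 F 4.41 w 23495 Mz -0.272 Fx -2.3 Fy -4.4 t 15.33
```

View pics/r1.png

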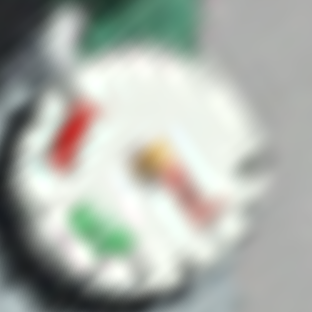

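View pics/b.png

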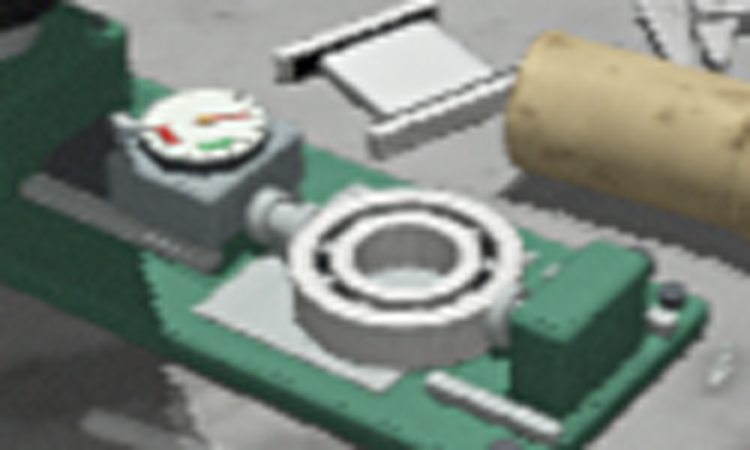

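The bearing now sits against the anvil (crop about 500,310) and the dial reads 4.4 N. It climbed from 1.5 N to 2.5 and then 4.4 at the expected slope, so the part is home. I'll release the coarse knob, rise, and go to the fine knob.

```bash
python3 - <<'E'
from h import *
yc=24-.12*20-.57*20
print([round(readscene(yc)[0],2) for _ in range(3)])
ungrasp(); st("open"); print(readscene(yc))
move_linear([504.4,321.2,95],velocity=80); print(readscene(yc))
move_linear([504.4,321.2,95],rotation=[np.pi,0,1.25]); st("pre"); print(readscene(yc))
gripper_close(); wait(.1); st("closed")
print([round(readscene(yc,"r2")[0],2) for _ in range(3)])
crop("c")
E
```

```text
[np.float64(4.4), np.float64(4.4), np.float64(4.44)]
open t15.95 pos [504.351 321.246  56.826] yaw 0.311 F [-1.128 -0.51   0.112] M [-0.017  0.026 -0.035] op 85.2 j7 -0.98
(np.float64(4.3960663305526335), np.float64(27832.0))
(np.float64(4.432729650409637), np.float64(28350.0))
pre t17.77 pos [504.341 321.146  94.813] yaw 1.249 F [-0.006 -0.085  0.269] M [ 0.02   0.011 -0.003] op 85.3 j7 -0.15
(np.float64(4.4284247421096), np.float64(27755.0))
closed t18.52 pos [504.446 321.364  95.252] yaw 1.250 F [-1.141 -0.565  3.77 ] M [-0.083  0.138 -0.009] op 22.2 j7 -0.15
[np.float64(4.43), np.float64(4.4), np.float64(4.42)]
```

View pics/r2.png

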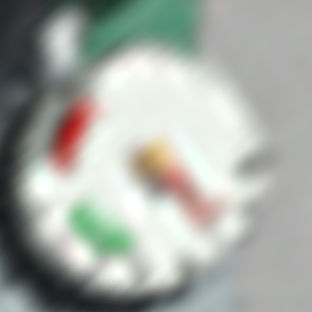

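View pics/c.png

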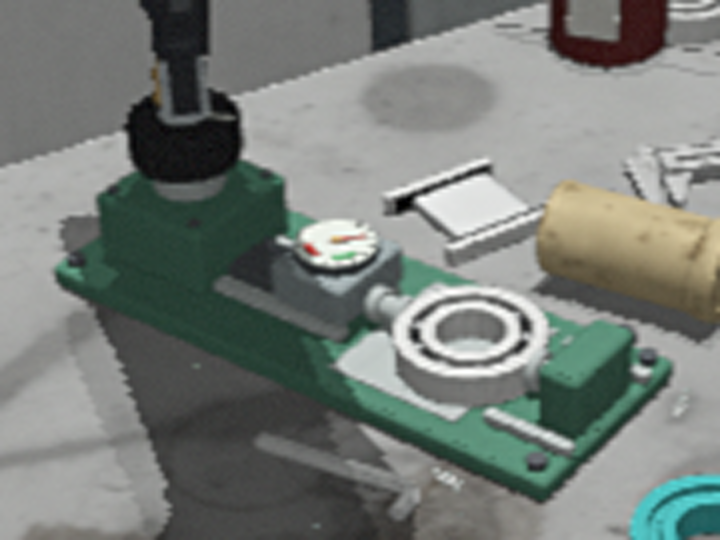

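The jaws are centred on the brass knob with very little side force, and the force is unchanged at 4.4 N. Next I'll turn the fine knob clockwise in steps.

```bash
python3 - <<'E'
from h import *
yc=24-.12*20-.57*20
y=1.25
for k in range(5):
    y-=.17
    move_linear([504.4,321.25,95],rotation=[np.pi,0,y])
    F,w=readscene(yc,"r3"); s=get_state();print("%.2f yaw %.3f F %.2f w %d Mz %.3f F %s t %.2f"%(y,s["tcp_rot"][2],F,w,s["moment"][2],s["wrist_force"],s["time_s"]))
    if F>9: break
E
```

```text
1.08 yaw 1.084 F 4.74 w 36653 Mz 0.002 F [-1.269 -1.12   7.244] t 19.08
0.91 yaw 0.914 F 6.24 w 23759 Mz -0.103 F [-1.789 -1.665  7.412] t 19.45
0.74 yaw 0.744 F 6.86 w 37267 Mz -0.039 F [-2.449 -1.514  7.28 ] t 19.82
0.57 yaw 0.574 F 7.74 w 20134 Mz -0.059 F [-2.597 -1.634  7.82 ] t 20.18
0.40 yaw 0.404 F 8.54 w 40264 Mz -0.081 F [-2.489 -1.994  8.065] t 20.55
```

View pics/r3.png

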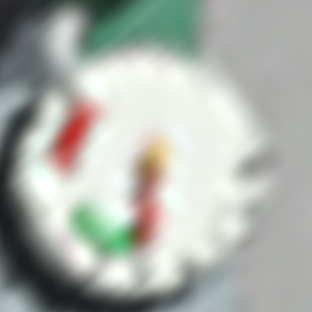

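The needle is just short of the green band, at about 8.5 N. I'll continue in smaller steps.

```bash
python3 - <<'E'
from h import *
yc=24-.12*20-.57*20
y=.40
for k in range(3):
    y-=.1
    move_linear([504.4,321.25,95],rotation=[np.pi,0,y])
    F,w=readscene(yc,f"r4{k}"); s=get_state();print("%.2f yaw %.3f F %.2f w %d Mz %.3f t %.2f"%(y,s["tcp_rot"][2],F,w,s["moment"][2],s["time_s"]))
    if F>10.2: break
cv2.imwrite("pics/r4.png",np.hstack([cv2.imread(f"pics/r4{i}.png") for i in range(k+1)])[:,-800:])
E
```

```text
0.30 yaw 0.304 F 9.02 w 42015 Mz 0.004 t 20.85
0.20 yaw 0.204 F 9.50 w 28311 Mz -0.004 t 21.15
0.10 yaw 0.104 F 9.95 w 14012 Mz -0.041 t 21.45
```

View pics/r4.png

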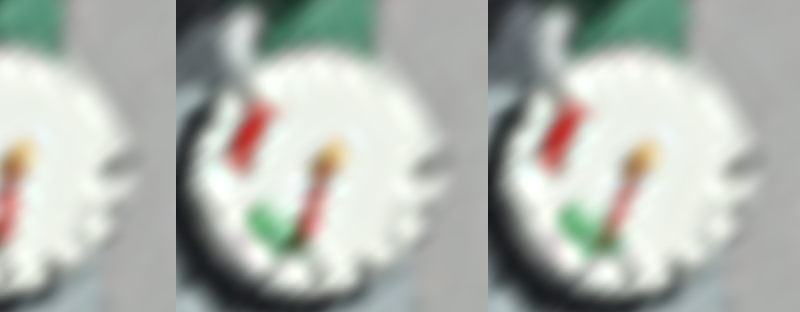

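The scene view reads about 9.9 N, on the edge of the green band. I'll release and back the arm off so the top camera can cross-check.

```bash
python3 - <<'E'
from h import *
yc=24-.12*20-.57*20
ungrasp(); st("open"); print(readscene(yc))
move_linear([504.4,321.25,150],velocity=150)
move_to([300,330,300],[np.pi,0,.5]); st("back")
print(readscene(yc,"r5"))
im=grab_frame("top");cv2.imwrite("pics/top5.png",im)
R=rect(im,"top",yc);print(needle(R));cv2.imwrite("pics/r5t.png",R)
E
```

```text
open t22.08 pos [504.41  321.262  94.95 ] yaw 0.100 F [0.255 0.071 0.563] M [-0.03   0.025  0.03 ] op 85.3 j7 -1.12
(np.float64(9.959005704439784), np.float64(13479.0))
back t23.64 pos [301.377 329.381 299.178] yaw 0.497 F [ 0.979 -0.581  0.42 ] M [ 0.028 -0.017  0.005] op 85.3 j7 -0.79
(np.float64(9.956747944338522), np.float64(13219.0))
(np.float64(9.668012110349467), (np.float64(161.835200131774), np.float64(171.92558886509636)), np.float64(42703.0))
```

View pics/r5t.png

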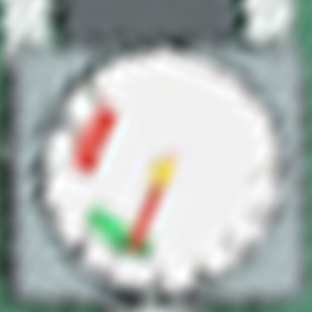

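View pics/top5.png

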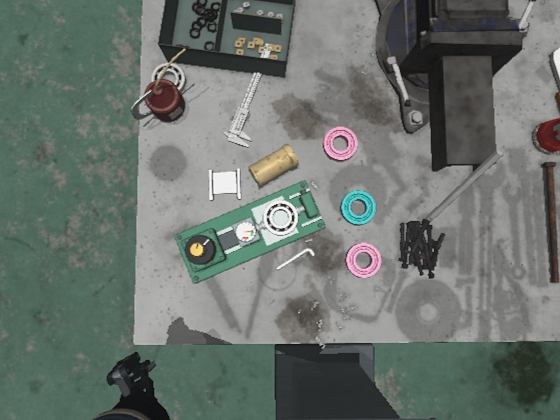

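The top view gives 9.7 N and the scene view 10.0 N, with the bearing seated and the bystanders in place. About 1.2 N more is needed, so I'll go back for another 0.2 rad or so on the fine knob.

```bash
python3 - <<'E'
from h import *
yc=24-.12*20-.57*20
move_to([504.4,321.25,150],[np.pi,0,.6])
move_linear([504.4,321.25,95],velocity=100)
gripper_close(); wait(.1); st("closed"); print(readscene(yc))
for y in(.5,.39):
    move_linear([504.4,321.25,95],rotation=[np.pi,0,y]); st(); print(readscene(yc))
F=readscene(yc)[0]
if F<10.7:
    move_linear([504.4,321.25,95],rotation=[np.pi,0,.34]); print(readscene(yc))
ungrasp(); print(readscene(yc))
move_linear([504.4,321.25,150],velocity=150)
move_to([300,330,300],[np.pi,0,.5]); st("back")
print(readscene(yc,"r6"))
im=grab_frame("top");cv2.imwrite("pics/top6.png",im)
R=rect(im,"top",yc);print(needle(R));cv2.imwrite("pics/r6t.png",np.hstack([R,cv2.imread("pics/r6.png")]))
crop("e")
E
```

```text
closed t26.14 pos [504.172 321.023  95.461] yaw 0.600 F [-2.46  -1.703  5.743] M [-0.441  0.444 -0.039] op 22.1 j7 -0.70
(np.float64(9.941063488721472), np.float64(13511.0))
 t26.44 pos [504.101 320.982  95.414] yaw 0.501 F [-2.373 -2.564  5.765] M [-0.593  0.577 -0.036] op 22.0 j7 -0.79
(np.float64(10.587574130907198), np.float64(26338.0))
 t26.75 pos [504.051 320.924  95.419] yaw 0.392 F [-3.386 -2.407  7.23 ] M [-0.585  0.649  0.027] op 22.4 j7 -0.88
(np.float64(10.91204378535494), np.float64(22874.0))
(np.float64(10.908507789464966), np.float64(22839.0))
back t29.04 pos [301.358 329.39  299.177] yaw 0.498 F [0.002 0.644 0.55 ] M [-0.054  0.011 -0.023] op 85.5 j7 -0.80
(np.float64(10.919372139721917), np.float64(22017.0))
(np.float64(11.136432200813884), (np.float64(161.74256086564472), np.float64(171.84461841134518)), np.float64(37197.0))
```

View pics/r6t.png

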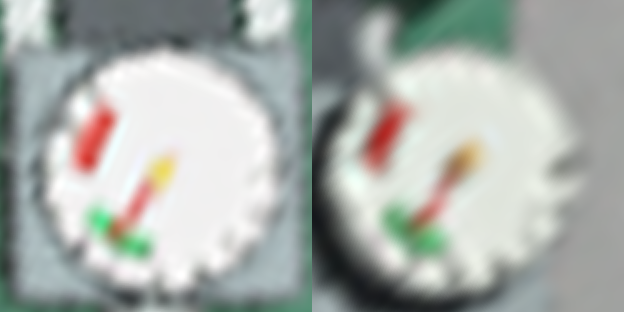

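View pics/e.png

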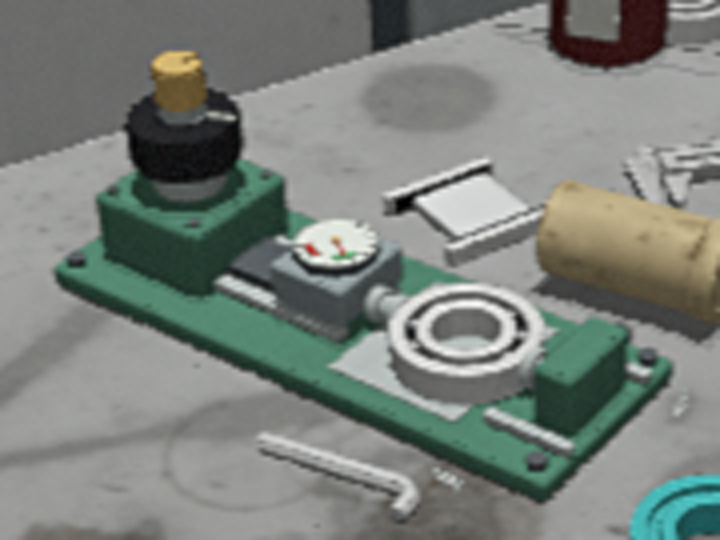

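In both views the needle sits in the middle of the green band (top 11.1 N, scene 10.9 N). The bearing is held between plunger and anvil, the bystanders have not moved, and the arm is clear, so I'm handing in.

```bash
python3 -c "
from cell import *
print(sign_off())"
```

```text
the job is handed in; nothing more can be done
None
```

The bearing is set up in the comparator and the job is handed in. With everything let go, the dial reads about 11 N: 11.1 N from the top camera and 10.9 N from the scene camera.

- **Coarse knob:** I turned it about 0.99 rad clockwise until the bearing came home against the anvil. The dial then read 4.4 N, and it stayed at 4.4 N when I let go.
- **Fine knob:** From there I used only the brass knob, about 1.36 rad clockwise over two grips. In between I backed off to check the dial from above, where it read 9.7 N (10.0 N in the scene view). No reading went above 11.2 N, well short of the red.
- **Last checks:** The needle sits in the middle of the green band in both views, the bearing is held between plunger and anvil, and the arm is clear. The bush, cradle and hex key look undisturbed. The last motion ended at about 29 s of the 66 s allowed.
- **Disagreements:** The two cameras differed by 0.2–0.3 N on the dial. The fine knob raised the force by about 5 N per rad where the text says about 6. The scene camera's fit of the bed was off by 1 to 2 pixels.

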